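# Take the sample canister off the mixer stand

### The job

Swing the latch with the red knob on the mixer stand fully open so that it frees the canister's foot, and leave it open. Then lift the steel canister by its handle straight up off the stand and set it down gently and upright, wholly on the round cork mat beside it. Keep the canister upright all the way and leave the bottle, dish and marker where they are.

Things in the scene. Friction and masses are not known exactly. Their poses are not given: they have to be found in the camera images.
- stand: Low white mixer stand fixed to the bench, 130 (x) by 156 (y) mm; origin under the centre of its round platform, on the bench. Platform top is 50 mm above the origin, with a locating rim 4 mm high and 100 mm inside diameter. The latch is on its -y side.
- latch (a joint): Steel bell-crank latch on the stand, turning about an upright pivot: 0 = closed (nose over the canister's foot), grows counter-clockwise seen from above to the stop at 1.571 (fully open). It starts between 0 and 0.25. Light friction (about 1 N at the knob), no spring; it stays where it is left. Its nose is 2 mm above the canister's foot while it holds it.
- latch_knob (a point): Middle of the latch's upright red round knob, 16 mm in diameter; the knob stands from 64 to 119 mm above the bench, this point is at 95 mm. It travels round latch_pivot on a circle of 55 mm radius.
- latch_pivot (a point): Point on the latch's upright pivot axis, at the height of the knob's middle (95 mm above the bench); it lies 66 mm from the stand's origin along the stand's -y. At joint 0 the knob lies from here along the stand's (-x, -y) diagonal, fully open along its (+x, -y) diagonal.
- canister: Closed steel canister, about 0.5 kg (0.35 to 0.7), body 76 mm in diameter, foot flange 94 mm in diameter and 8 mm thick, lid top at 95 mm (small black button on it to 101 mm), with a fixed arch handle, 153 mm high in all. Origin: centre of its underside; z up. It stands on the stand's platform, so its origin starts 50 mm above the bench.
- canister_grip (a point): Centre of the black grip bar of the canister's handle, 145 mm above the canister's underside. The bar runs along this frame's y (62 mm long between the arch legs), is 18 mm wide along x and 16 mm high, and is free beneath for 36 mm (down to the lid's button).
- mat_top (a point): Centre of the upper face of the round cork mat fixed to the bench, 150 mm in diameter, 6 mm thick.
- bottle: White reagent bottle, 47 mm in diameter, 100 mm high; origin under its centre. To be left alone.
- dish: Covered culture dish, 93 mm in diameter, 15 mm high; origin under its centre. To be left alone.
- marker: Blue and white marker pen lying on the bench, 131 mm long along its y, 11 mm thick; origin under its centre. To be left alone.
Things that resemble listed ones, but are neither listed nor needed, are in the scene too. There is more than one size of the canister; the job needs the larger.

How it is judged:
By the outcome, as a careful person would: the job done as asked, in the order asked, and still so for the second after the job is handed in, with the robot touching nothing.
It also fails if it takes over 51 s, if anything falls off the work surface, if the arm or the gripper's body presses on something with over 40 N, if the wrist force passes 120 N, or if a joint passes its speed limit or range.

### The arm

A 6-joint arm with a two-finger parallel gripper is mounted at the origin on a cart in front of the work surface, level with it; the furniture and walls round the work are solid. World frame = base frame: x ahead of the robot, y to its left, z up, the work surface at z = 0. Lengths are in m, angles in rad, forces in N, time in s.
With the tool pointing down it reaches from about 0.25 to 0.725 m from the base axis. Payload 4 kg.
Tool frame: the origin (TCP) lies between the finger pads; the fingertips stand 8 mm ahead of it and the grasp point (between the pads) lies 11 mm behind it; z points along the fingers, y is the direction in which the jaws open and shut (so a half turn about z gives the same grasp; the last joint's range is limited). The gripper opens to 85 mm and grips with 20 to 120 N. Pads are 22 mm wide; open, the fingers measure 114 mm over their backs; the gripper's body (76 mm by 85 mm) begins 54 mm behind the grasp point. The pads swing forward as they close: fully open they stand 13 mm farther back than shut.
Start: joints at [-1.307, 0.241, 0.005, 1.335, 0, 1.571], TCP at [0.13, -0.483, 0.239] pointing down, gripper open.
Joint ranges: [-2.72, 2.72], [-1.05, 1.87], [-1.09, 1.28], [-1.99, 2.15], [-1.42, 1.44], [-3.14, 3.14]. Speed limits (rad/s): [2.79, 2.79, 3.14, 3.14, 3.14, 3.14].

### API

Orientations are given as a unit quaternion [x, y, z, w].
In Python, from workcell import * gives the robot as it stands.
- The arm moves only by the tool send_rows, never from a script. Its argument "increments" is a list that holds one entry, the list of rows, each a list of 6 numbers: the shift along the tool's x, y, z in units of 50 mm (1.0 is 50 mm), then the turn, a rotation vector about the tool's x, y, z in units of 10 degrees (1.0 is 10 degrees). In form: [[[x, y, z, ax, ay, az], ...]]. A call has 1 to 8 rows; each row shifts and turns the commanded pose from where the row before left it, along the tool's axes as they then stand; what a row does not reach is not made up. A row lasts 1/8 s, in which the tool goes at most 62.5 mm and 10.7 degrees, less where a joint would pass 70% of its speed; a pose out of reach is approached as far as the arm can. A call with a number of a shift or a turn outside -1 to 1 is refused whole. A call with a gripper value outside its range is refused whole. "grip" is the closure, from 0 (fully open) to 1 (shut), set as the call begins (left out, the last holds). The fingers move at their own pace and stop on an object; the grip force is fixed at half the most. Time passes only in rows, so rows that do not move let the fingers close. It gives the time, the measured TCP pose, the force and the opening at its end, in the units of the state.
- get_obs(): the state, without advancing time (a new reading comes with each control period).
- camera(name): name is "side" or "top"; returns a dict with "color" (420x560x3 uint8, red, green, blue), "z_map" (420x560 float32, m along the optical axis (not along the pixel's ray), 0 where there is no reading), "intrinsics" (3x3 intrinsics, pixels), "dist" ([k1, k2, p1, p2, k3] as OpenCV has them; the pictures are not rectified), "pose" (4x4, takes a point from camera to world coordinates). Camera axes: x right, y down, z forward; pixel columns grow to the right and rows downward; lengths in m; the calibration is good to about 2 mm. A picture is of the moment at which its call begins.
- job_done(): hands the job in, once; it reports no verdict.
The state is a dict: "clock": time; "joint_pos": joint angles; "joint_vel": joint speeds; "tau": joint torques, N m; "eef_pos": TCP position; "tool_rot": TCP orientation; "ft_force": force on the tool from outside, world axes, zero at the start; "ft_torque": the same for the moment, N m; "grip_width": finger opening in m.
Only numpy, scipy, OpenCV 4.12 (cv2) and the standard library are available. Lean on these libraries where they do the work, as an engineer would, in place of code of your own. Each camera call takes 0.05 s, during which the arm holds its last target.

## Working session

There is one attempt and no reset: what is moved stays moved. The work goes in short steps, Python scripts to look and compute and a tool call to move; the robot and the scene stay as the last step left them, time stands still between calls to the robot, and variables do not carry over. Pictures are saved under pics/ and viewed, and the job is handed in when it is done.

Besides the shell and the picture viewer there is one more tool, called by a JSON object that holds its "fn" and its "kwargs". send_rows: Moves the arm, as the interface text tells. Its arguments: {"type":"object","properties":{"increments":{"type":"array"},"grip":{"type":"number"}},"required":["increments"]}

```bash
mkdir -p pics; ls; python3 - <<'E'
from workcell import *
import cv2,numpy as np
o=get_obs();print(o)
for n in("side","top"):
    c=camera(n);np.savez(f"{n}0.npz",**c);cv2.imwrite(f"pics/{n}0.png",c["color"][:,:,::-1]);print(n,c["intrinsics"],c["dist"],c["pose"])
E
```

```text
pics
{'clock': 0.0, 'joint_pos': array([-1.30700583e+00,  2.41441698e-01,  3.76800155e-03,  1.33520435e+00,
       -8.91775317e-06,  1.57079752e+00]), 'joint_vel': array([ 0.00088327,  0.0002133 , -0.00175339, -0.00015546,  0.00138522,
        0.00114576]), 'tau': array([-2.66909221e-03, -3.72320652e+01,  2.52405918e+01,  1.69915828e-02,
       -8.87130795e-05,  1.73854471e-05]), 'eef_pos': array([ 0.13021284, -0.48212918,  0.2384153 ]), 'tool_rot': array([ 9.91313965e-01,  1.31512510e-01, -1.41307464e-04, -1.03123237e-03]), 'ft_force': array([0.70181241, 0.15595428, 0.63871486]), 'ft_torque': array([ 0.00586715, -0.04923314, -0.05754759]), 'grip_width': 0.0852638899814716}
side [[511.86815085   0.         276.88966861]
 [  0.         511.86815085 210.19577136]
 [  0.           0.           1.        ]] [-0.17888988  0.          0.          0.          0.        ] [[-0.97816055 -0.1446978   0.14921292  0.32959057]
 [-0.20763141  0.64726606 -0.7334411   1.06741528]
 [ 0.00954685 -0.74840444 -0.66317393  1.13561682]
 [ 0.          0.          0.          1.        ]]
top [[470.40244614   0.         276.29000963]
 [  0.         470.40244614 211.64115073]
 [  0.           0.           1.        ]] [-0.01410587  0.          0.          0.          0.        ] [[ 2.43042121e-02 -9.91333675e-01  1.29100156e-01  3.90966492e-01]
 [-9.99696101e-01 -2.46332796e-02 -9.52543429e-04 -1.83638600e-02]
 [ 4.12444863e-03 -1.29037772e-01 -9.91631102e-01  1.15940801e+00]
 [ 0.00000000e+00  0.00000000e+00  0.00000000e+00  1.00000000e+00]]
```

View pics/side0.png

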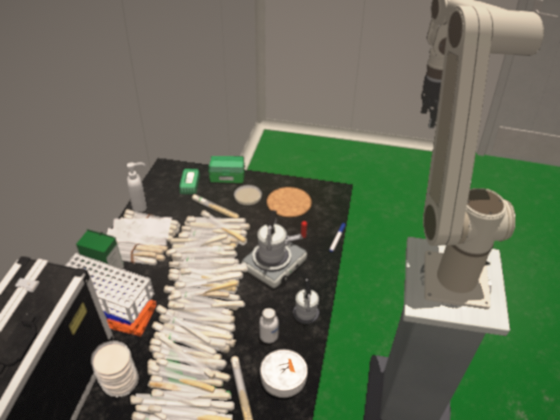

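View pics/top0.png

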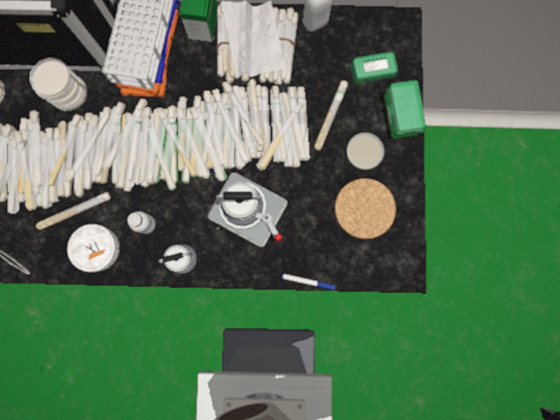

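The larger canister is on the stand at top (240,198). The smaller look-alike stands on the bench at (180,258). The round cork mat is at (365,208), and the grey disc at (365,152) is not cork. The red knob is at (278,238). I'll confirm these in an enlarged crop and measure them.

```bash
cat > h.py <<'E'
import numpy as np,cv2
def load(f): return dict(np.load(f))
def cloud(c):
    h,w=c["z_map"].shape
    u,v=np.meshgrid(np.arange(w),np.arange(h))
    p=cv2.undistortPoints(np.stack([u,v],-1).reshape(-1,1,2).astype(np.float64),c["intrinsics"],c["dist"]).reshape(h,w,2)
    z=c["z_map"][...,None].astype(float)
    P=np.concatenate([p*z,z],-1)
    W=P@c["pose"][:3,:3].T+c["pose"][:3,3]
    W[c["z_map"]==0]=np.nan
    return W
def ray(c,u,v,h):
    p=cv2.undistortPoints(np.array([[[u,v]]],float),c["intrinsics"],c["dist"])[0,0]
    d=c["pose"][:3,:3]@np.array([p[0],p[1],1]);o=c["pose"][:3,3]
    return o+d*(h-o[2])/d[2]
def proj(c,P):
    T=np.linalg.inv(c["pose"]);r,_=cv2.Rodrigues(T[:3,:3])
    return cv2.projectPoints(np.array(P,float).reshape(-1,1,3),r,T[:3,3],c["intrinsics"],c["dist"])[0][:,0]
E
python3 - <<'E'
from h import *
t=load("top0.npz");s=load("side0.npz")
a=cv2.resize(t["color"][150:290,150:310,::-1],None,fx=5,fy=4.2857,interpolation=cv2.INTER_CUBIC)
a=cv2.resize(t["color"][160:280,150:310,::-1],None,fx=5,fy=5,interpolation=cv2.INTER_CUBIC)
cv2.imwrite("pics/ct.png",a)
cv2.imwrite("pics/cs.png",cv2.resize(s["color"][175:295,220:360,::-1],None,fx=5,fy=5,interpolation=cv2.INTER_CUBIC))
for n,c in(("top",t),("side",s)):
    W=cloud(c);rgb=c["color"].astype(int);hsv=cv2.cvtColor(c["color"],cv2.COLOR_RGB2HSV)
    x,y,z=W[...,0],W[...,1],W[...,2]
    # red knob
    m=((hsv[...,0]<8)|(hsv[...,0]>172))&(hsv[...,1]>150)&(hsv[...,2]>70)&(x<.6)&(z>.05)&(z<.13)
    print(n,"knob",m.sum(),np.nanmedian(W[m],0),np.nanmin(W[m],0),np.nanmax(W[m],0), np.argwhere(m).mean(0)[::-1])
    mt=(hsv[...,0]>4)&(hsv[...,0]<20)&(hsv[...,1]>70)&(z<.02)&(z>-.01)&(abs(x-.4)<.15)&(y<-.08)&(y>-.4)
    ct=max(cv2.findContours(mt.astype(np.uint8),cv2.RETR_EXTERNAL,cv2.CHAIN_APPROX_NONE)[0],key=cv2.contourArea)
    P=np.array([ray(c,*q,.006) for q in ct[:,0]]);print("mat",cv2.minEnclosingCircle(P[:,:2].astype(np.float32)),P[:,:2].min(0),P[:,:2].max(0),np.median(z[mt]))
    hd=(z>.185)&(z<.215)&(abs(x-.43)<.12)&(abs(y-.05)<.1)
    Q=W[hd];print("handle",hd.sum(),np.median(Q,0),Q.min(0),Q.max(0), cv2.minAreaRect(Q[:,:2].astype(np.float32)))
    ld=(z>.138)&(z<.149)&(abs(x-.43)<.12)&(abs(y-.05)<.1)
    Q=W[ld];print("lid",ld.sum(),Q.min(0),Q.max(0),cv2.minEnclosingCircle(Q[:,:2].astype(np.float32)))
    pl=(z>.02)&(z<.058)&(abs(x-.4)<.15)&(abs(y-.05)<.12)
    Q=W[pl];print("stand",pl.sum(),cv2.minAreaRect(Q[:,:2].astype(np.float32)), np.histogram(Q[:,2],8))
E
```

```text
top knob 44 [ 0.46980665 -0.02462098  0.11664456] [ 0.46381818 -0.03180928  0.07403663] [ 0.47663915 -0.01782612  0.12141482] [278.11363636 237.36363636]
mat ((0.5481860637664795, -0.2390780746936798), 0.07698600739240646) [ 0.47864724 -0.31596183] [ 0.55037629 -0.16219431] 0.006326453232237461
handle 195 [0.54527458 0.06258905 0.20194718] [0.53914887 0.01964079 0.1875091 ] [0.54998461 0.10557753 0.20727699] ((0.5448518991470337, 0.06255316734313965), (0.01069176197052002, 0.08588835597038269), 0.9187102913856506)
lid 470 [0.50983499 0.01668818 0.13802282] [0.5499978  0.10409184 0.14899757] ((0.5453927516937256, 0.060390010476112366), 0.04383965581655502)
stand 1356 ((0.5028872489929199, 0.053573329001665115), (0.09372339397668839, 0.18336811661720276), 0.2449733465909958) (array([ 14,  50, 111, 148, 555, 169, 124, 185]), array([0.02038173, 0.02507796, 0.0297742 , 0.03447044, 0.03916668,
       0.04386292, 0.04855916, 0.0532554 , 0.05795164]))
side knob 67 [ 0.47002231 -0.01697309  0.09852597] [ 0.46369803 -0.03334834  0.06711802] [ 0.47865009 -0.01040087  0.11985878] [303.20895522 228.53731343]
mat ((0.5442347526550293, -0.2367757260799408), 0.08481736481189728) [ 0.47366656 -0.32140005] [ 0.5497768 -0.1521514] 0.002722290380779091
handle 86 [0.54546211 0.07673716 0.19927275] [0.53956426 0.02880505 0.18507269] [0.5496943  0.11144847 0.20480139] ((0.5446192622184753, 0.07013459503650665), (0.08263979852199554, 0.010120771825313568), 89.87679290771484)
lid 204 [0.51063854 0.02099118 0.13814377] [0.5499938  0.10948482 0.14851032] ((0.5477539300918579, 0.06523799896240234), 0.044347528368234634)
stand 807 ((0.5022464990615845, 0.064645916223526), (0.177065908908844, 0.06525576859712601), 70.81854248046875) (array([ 53,  58,  86, 181, 169,  67,  89, 104]), array([0.02009736, 0.02483403, 0.0295707 , 0.03430737, 0.03904403,
       0.0437807 , 0.04851737, 0.05325404, 0.05799071]))
```

View pics/ct.png

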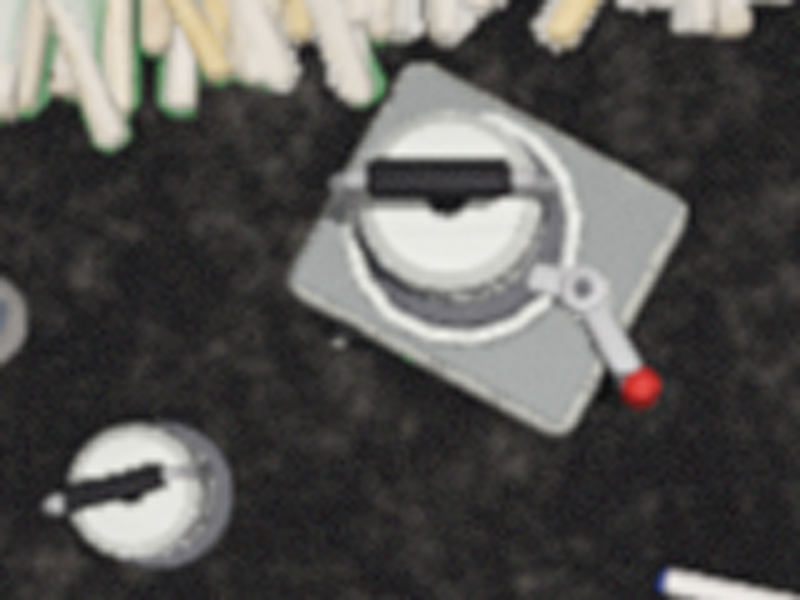

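View pics/cs.png

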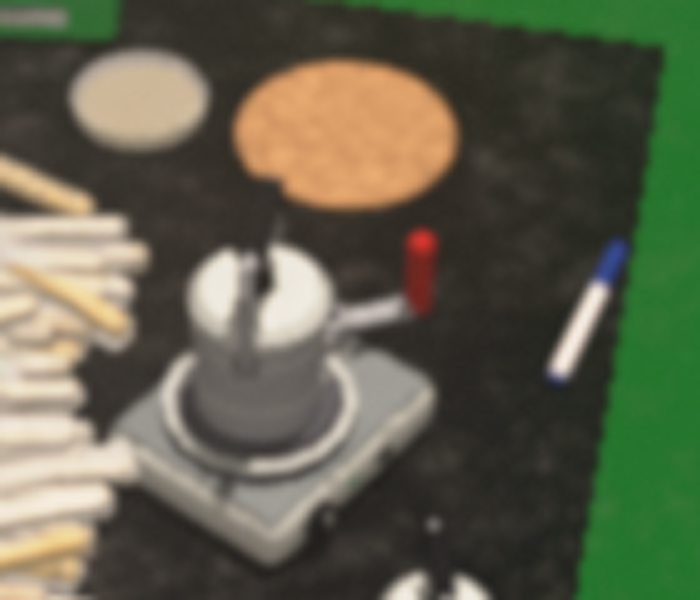

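The crops confirm the large canister on the stand, with its handle bar, the latch and the red knob, and the small canister separate on the bench. My x-window clipped some measurements, so I'm refining those.

```bash
python3 - <<'E'
from h import *
t=load("top0.npz");s=load("side0.npz")
for n,c in(("top",t),("side",s)):
    W=cloud(c);hsv=cv2.cvtColor(c["color"],cv2.COLOR_RGB2HSV)
    x,y,z=W[...,0],W[...,1],W[...,2]
    mt=(hsv[...,0]>4)&(hsv[...,0]<20)&(hsv[...,1]>70)&(z<.02)&(z>-.01)&(abs(x-.52)<.15)&(y<-.08)&(y>-.4)
    ct=max(cv2.findContours(mt.astype(np.uint8),cv2.RETR_EXTERNAL,cv2.CHAIN_APPROX_NONE)[0],key=cv2.contourArea)
    P=np.array([ray(c,*q,.006) for q in ct[:,0]]);print(n,"mat",cv2.fitEllipse(P[:,:2].astype(np.float32)))
    reg=(abs(x-.54)<.12)&(abs(y-.05)<.14)
    hd=(z>.185)&(z<.215)&reg
    Q=W[hd];print("handle",hd.sum(),np.median(Q,0),Q.min(0),Q.max(0), cv2.minAreaRect(Q[:,:2].astype(np.float32)))
    dk=reg&(hsv[...,2]<70)&(z>.18)
    Q=W[dk];px=np.argwhere(dk)[:,::-1]
    R=np.array([ray(c,*q,.203) for q in px]);print("bar dark",len(Q),np.median(Q,0),cv2.minAreaRect(R[:,:2].astype(np.float32)),cv2.minAreaRect(Q[:,:2].astype(np.float32)))
    ld=(z>.138)&(z<.149)&reg
    Q=W[ld];print("lid",ld.sum(),cv2.minEnclosingCircle(Q[:,:2].astype(np.float32)),Q.min(0),Q.max(0))
    pl=(z>.03)&(z<.052)&reg
    Q=W[pl];print("stand",pl.sum(),cv2.minAreaRect(Q[:,:2].astype(np.float32)), np.histogram(Q[:,2],8))
t0=t
for nm,u,v,h in(("pivot",150+583/5,160+288/5,.08),("knobtop",150+641/5,160+385/5,.119),("lidc",150+448/5,160+200/5,.145),("barL",150+368/5,160+178/5,.203),("barR",150+511/5,160+177/5,.203)):
    print(nm,ray(t,u,v,h))
for nm,u,v in (("pivot",267,218),("arm",274,230)): print(cloud(t)[v-1:v+2,u-1:u+2,2])
# stand corners at assumed 0.04
for u,v in((422,65),(685,210),(565,432),(292,280)): print(ray(t,150+u/5,160+v/5,.038))
E
```

```text
top mat ((0.5558634400367737, -0.2389051467180252), (0.1530154049396515, 0.1532619744539261), 49.11166763305664)
handle 310 [0.54809433 0.06069562 0.20191351] [0.53914887 0.01964079 0.1875091 ] [0.55744985 0.10557753 0.20755155] ((0.5483169555664062, 0.06260403990745544), (0.017518257722258568, 0.08588871359825134), 1.052450180053711)
bar dark 213 [0.54732403 0.0624627  0.20258341] ((0.547009289264679, 0.061397701501846313), (0.014601278118789196, 0.05569242313504219), 1.4278062582015991) ((0.5473198890686035, 0.061570122838020325), (0.015073034912347794, 0.05596332997083664), 1.5588210821151733)
lid 676 ((0.5453927516937256, 0.060390010476112366), 0.04383965581655502) [0.50983499 0.01668818 0.13802282] [0.58780461 0.10409184 0.14899757]
stand 1968 ((0.5402507781982422, 0.05885321646928787), (0.2621578872203827, 0.23930978775024414), 89.9961929321289) (array([105, 143, 143, 424, 609, 266, 111, 167]), array([0.03002555, 0.03277155, 0.03551755, 0.03826355, 0.04100955,
       0.04375556, 0.04650156, 0.04924756, 0.05199356]))
side mat ((0.553334653377533, -0.237720787525177), (0.15757881
[... 841 characters left out ...]
, 135]), array([0.03001491, 0.03276209, 0.03550926, 0.03825643, 0.04100361,
       0.04375078, 0.04649795, 0.04924512, 0.0519923 ]))
pivot [0.51706119 0.00263938 0.08      ]
knobtop [ 0.46989539 -0.02496929  0.119     ]
lidc [0.54664206 0.06128794 0.145     ]
barL [0.54608191 0.08997804 0.203     ]
barR [0.5479653  0.03112967 0.203     ]
[[0.07693396 0.07661935 0.07699783]
 [0.07416642 0.07944788 0.07761266]
 [0.07550143 0.07426028 0.07563393]]
[[0.06735588 0.07069435 0.06858738]
 [0.06722132 0.07070424 0.07067508]
 [0.07115337 0.06854331 0.06906204]]
[0.62908114 0.08460652 0.038     ]
[ 0.561035   -0.04468269  0.038     ]
[0.45273917 0.01016564 0.038     ]
[0.52236583 0.14321854 0.038     ]
```

```bash
cat > plan.py <<'E'
from workcell import *
from h import *
from scipy.spatial.transform import Rotation as R
def Rt(psi):
    p=np.deg2rad(psi);x=np.array([np.cos(p),np.sin(p),0]);z=np.array([0,0,-1.]);return R.from_matrix(np.stack([x,np.cross(z,x),z],1))
def plan(wps):
    """wps: list of (pos,psi,nrows)"""
    o=get_obs();p=o["eef_pos"];r=R.from_quat(o["tool_rot"])
    for q,psi,n in wps:
        q=np.array(q);rt=Rt(psi);rv=(r.inv()*rt).as_rotvec()/n;d=(q-p)/n
        for i in range(n):
            t=r.inv().apply(d);print([round(float(v),2) for v in np.r_[t/.05,np.rad2deg(rv)/10]],end=",\n")
            r=r*R.from_rotvec(rv)
        p,r=q,rt;print("--")
E
python3 -c "
from plan import *
plan([((.15,-.46,.26),15.1,1),((.470,-.02,.26),31,13)])"
```

```text
[0.5, -0.33, -0.43, -0.01, -0.0, 0.0],
--
[0.65, -0.53, 0.0, 0.0, 0.0, -0.12],
[0.66, -0.51, 0.0, 0.0, 0.0, -0.12],
[0.67, -0.5, 0.0, 0.0, 0.0, -0.12],
[0.68, -0.48, 0.0, 0.0, 0.0, -0.12],
[0.69, -0.47, 0.0, 0.0, 0.0, -0.12],
[0.7, -0.45, 0.0, 0.0, 0.0, -0.12],
[0.71, -0.44, 0.0, 0.0, 0.0, -0.12],
[0.72, -0.42, 0.0, 0.0, 0.0, -0.12],
[0.73, -0.41, 0.0, 0.0, 0.0, -0.12],
[0.74, -0.39, 0.0, 0.0, 0.0, -0.12],
[0.75, -0.38, 0.0, 0.0, 0.0, -0.12],
[0.76, -0.36, 0.0, 0.0, 0.0, -0.12],
[0.76, -0.34, 0.0, 0.0, 0.0, -0.12],
--
```

{"fn": "send_rows", "kwargs": {"increments": [[[0.5,-0.33,-0.43,0,0,0],[0.65,-0.53,0,0,0,-0.12],[0.66,-0.51,0,0,0,-0.12],[0.67,-0.5,0,0,0,-0.12],[0.68,-0.48,0,0,0,-0.12],[0.69,-0.47,0,0,0,-0.12],[0.7,-0.45,0,0,0,-0.12]]], "grip": 0.59}}

```text
clock: 0.98
eef_pos: [0.2975, -0.2561, 0.2605]
tool_rot: [0.981, 0.194, -0.0, -0.0]
ft_force: [0.8, -0.1, -0.6]
grip_width: 0.0353
```

{"fn": "send_rows", "kwargs": {"increments": [[[0.71,-0.44,0,0,0,-0.12],[0.72,-0.42,0,0,0,-0.12],[0.73,-0.41,0,0,0,-0.12],[0.74,-0.39,0,0,0,-0.12],[0.75,-0.38,0,0,0,-0.12],[0.76,-0.36,0,0,0,-0.12],[0.76,-0.34,0,0,0,-0.12],[0,0,0,0,0,0]]]}}

```text
clock: 1.98
eef_pos: [0.4708, -0.019, 0.26]
tool_rot: [0.964, 0.267, -0.0, -0.0]
ft_force: [-1.1, -0.7, 0.9]
grip_width: 0.035
```

```bash
python3 -c "
from plan import *
plan([((.470,-.025,.16),30.6,4),((.470,-.025,.089),30.6,4)])
c=camera('top');cv2.imwrite('pics/t1.png',cv2.resize(c['color'][130:290,180:340,::-1],None,fx=3.7,fy=3.7,interpolation=cv2.INTER_CUBIC))
"
```

```text
[-0.02, 0.02, 0.5, -0.0, 0.0, 0.01],
[-0.02, 0.02, 0.5, -0.0, 0.0, 0.01],
[-0.02, 0.02, 0.5, -0.0, 0.0, 0.01],
[-0.02, 0.02, 0.5, -0.0, 0.0, 0.01],
--
[0.0, 0.0, 0.36, 0.0, 0.0, 0.0],
[0.0, 0.0, 0.36, 0.0, 0.0, 0.0],
[0.0, 0.0, 0.36, 0.0, 0.0, 0.0],
[0.0, 0.0, 0.36, 0.0, 0.0, 0.0],
--
```

View pics/t1.png

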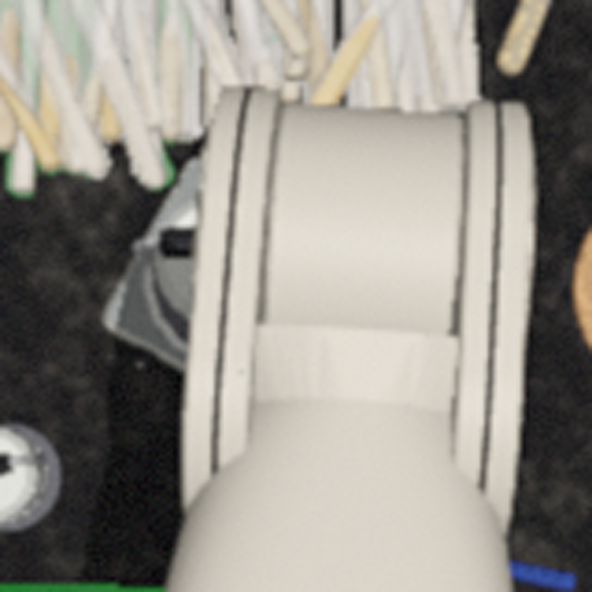

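The top view is covered by the arm. I'll descend part-way and check from the side.

{"fn": "send_rows", "kwargs": {"increments": [[[-0.02,0.02,0.5,0,0,0.01],[-0.02,0.02,0.5,0,0,0.01],[-0.02,0.02,0.5,0,0,0.01],[-0.02,0.02,0.5,0,0,0.01],[0,0,0.3,0,0,0]]]}}

```text
clock: 2.65
eef_pos: [0.4667, -0.0277, 0.1445]
tool_rot: [0.965, 0.26, -0.001, -0.0]
ft_force: [-0.1, -0.6, 0.4]
grip_width: 0.0349
```

```bash
python3 -c "
from plan import *
plan([((.470,-.025,.089),30.6,4)])
c=camera('side');cv2.imwrite('pics/s1.png',cv2.resize(c['color'][150:290,220:370,::-1],None,fx=4,fy=4,interpolation=cv2.INTER_CUBIC))
"
```

```text
[0.02, -0.0, 0.28, -0.0, 0.0, -0.01],
[0.02, -0.0, 0.28, -0.0, 0.0, -0.01],
[0.02, -0.0, 0.28, -0.0, 0.0, -0.01],
[0.02, -0.0, 0.28, -0.0, 0.0, -0.01],
--
```

View pics/s1.png

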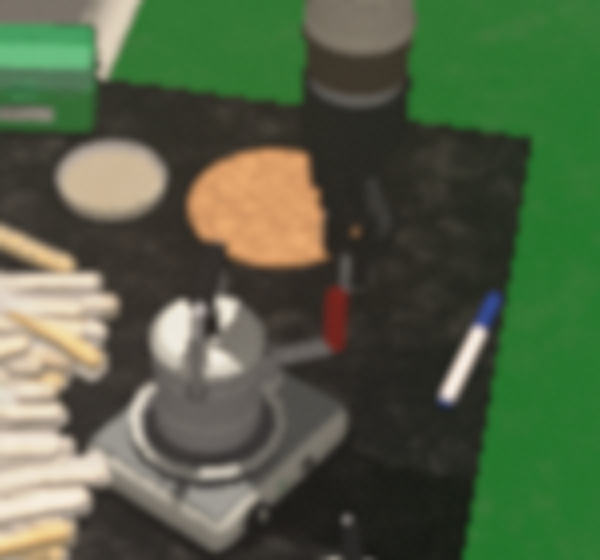

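The gripper is over the knob at crop (335,320), well clear of the handle. Next is the final descent.

{"fn": "send_rows", "kwargs": {"increments": [[[0.02,0,0.28,0,0,-0.01],[0.02,0,0.28,0,0,-0.01],[0.02,0,0.28,0,0,-0.01],[0.02,0,0.28,0,0,-0.01],[0,0,0,0,0,0]]]}}

```text
clock: 3.32
eef_pos: [0.4708, -0.0243, 0.0884]
tool_rot: [0.964, 0.265, -0.001, -0.0]
ft_force: [-0.1, 0.1, -0.4]
grip_width: 0.0346
```

```bash
python3 -c "
from plan import *
c=camera('side');cv2.imwrite('pics/s2.png',cv2.resize(c['color'][150:290,220:370,::-1],None,fx=4,fy=4,interpolation=cv2.INTER_CUBIC))
P=np.array([.5168,.0027]);L=[]
for a in list(range(-138,-61,7)):   # tool centre leads ~10 deg
    t=np.deg2rad(a);L.append(((*(P+.055*np.array([np.cos(t),np.sin(t)])),.089),a+180-5,1))
plan(L)
print(get_obs()['eef_pos'])
"
```

```text
[-0.02, 0.21, 0.0, -0.01, 0.01, -0.63],
--
[0.02, 0.13, 0.0, 0.0, 0.0, -0.7],
--
[0.02, 0.13, 0.0, 0.0, 0.0, -0.7],
--
[0.02, 0.13, 0.0, 0.0, 0.0, -0.7],
--
[0.02, 0.13, 0.0, 0.0, 0.0, -0.7],
--
[0.02, 0.13, 0.0, 0.0, 0.0, -0.7],
--
[0.02, 0.13, 0.0, 0.0, 0.0, -0.7],
--
[0.02, 0.13, 0.0, 0.0, 0.0, -0.7],
--
[0.02, 0.13, 0.0, 0.0, 0.0, -0.7],
--
[0.02, 0.13, 0.0, 0.0, 0.0, -0.7],
--
[0.02, 0.13, 0.0, 0.0, 0.0, -0.7],
--
[ 0.47144652 -0.02434757  0.08915169]
```

View pics/s2.png

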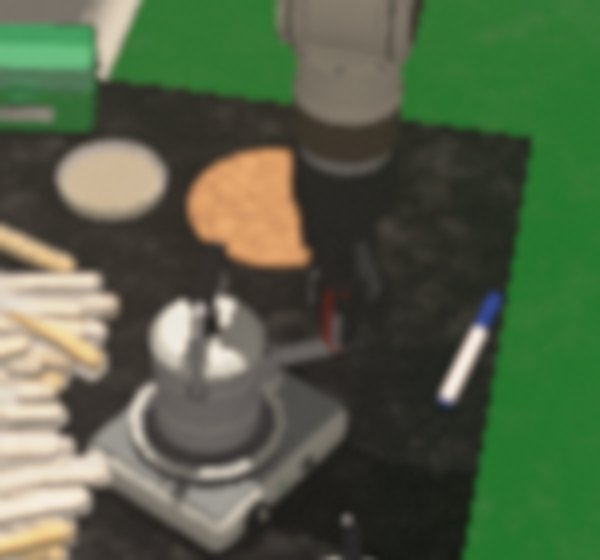

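The knob now sits between the fingers, at crop (330,320). I'll swing it along the arc.

{"fn": "send_rows", "kwargs": {"increments": [[[-0.02,0.21,0,0,0,-0.63],[0.02,0.13,0,0,0,-0.7],[0.02,0.13,0,0,0,-0.7],[0.02,0.13,0,0,0,-0.7],[0.02,0.13,0,0,0,-0.7]]]}}

```text
clock: 4.0
eef_pos: [0.4982, -0.0482, 0.0902]
tool_rot: [0.842, 0.539, 0.0, -0.0]
ft_force: [-1.1, 1.8, -0.5]
grip_width: 0.0349
```

{"fn": "send_rows", "kwargs": {"increments": [[[0.02,0.13,0,0,0,-0.7],[0.02,0.13,0,0,0,-0.7],[0.02,0.13,0,0,0,-0.7],[0.02,0.13,0,0,0,-0.7]]]}}

```text
clock: 4.5
eef_pos: [0.5239, -0.0513, 0.0902]
tool_rot: [0.687, 0.727, -0.0, -0.0]
ft_force: [-2.4, -0.8, 0.5]
grip_width: 0.0354
```

```bash
python3 -c "
from plan import *
c=camera('side');cv2.imwrite('pics/s3.png',cv2.resize(c['color'][150:290,220:370,::-1],None,fx=4,fy=4,interpolation=cv2.INTER_CUBIC))
P=np.array([.5168,.0027]);L=[]
o=get_obs();d=o['eef_pos'][:2]-P;print(np.linalg.norm(d),np.rad2deg(np.arctan2(d[1],d[0])),o['ft_force'])
for a in (-74,-68,-65,-62,-60,-58):
    t=np.deg2rad(a);L.append(((*(P+.055*np.array([np.cos(t),np.sin(t)])),.089),min(a+175,107.6),1))
plan(L)
"
```

```text
0.054600080462854195 -81.44027326605301 [-0.41285592 -0.76321983 -0.88577207]
[0.01, 0.14, 0.03, 0.0, 0.0, -0.76],
--
[0.02, 0.11, 0.0, 0.0, 0.0, -0.6],
--
[0.01, 0.06, 0.0, 0.0, 0.0, -0.06],
--
[0.01, 0.06, 0.0, 0.0, 0.0, 0.0],
--
[0.01, 0.04, 0.0, 0.0, 0.0, 0.0],
--
[0.01, 0.04, 0.0, 0.0, 0.0, 0.0],
--
```

View pics/s3.png

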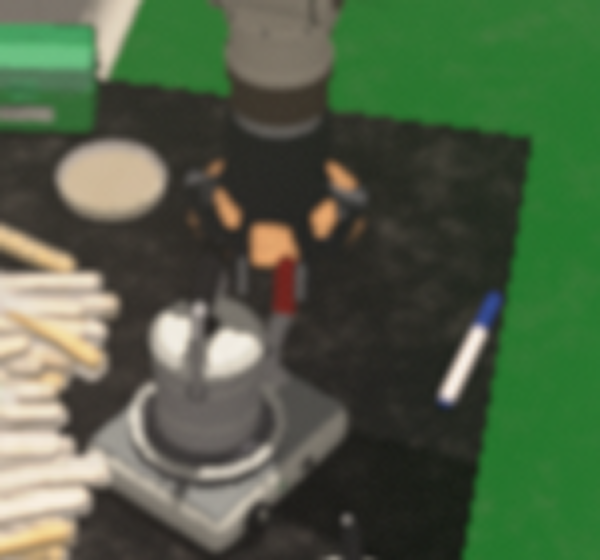

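The knob is following the trailing finger, now at crop (285,285). I'll push on to the stop gently and watch the force.

{"fn": "send_rows", "kwargs": {"increments": [[[0.01,0.14,0.02,0,0,-0.76],[0.02,0.11,0,0,0,-0.6],[0.01,0.06,0,0,0,-0.06]]]}}

```text
clock: 4.92
eef_pos: [0.539, -0.0472, 0.0891]
tool_rot: [0.594, 0.804, -0.0, 0.0]
ft_force: [-1.4, -2.0, -0.4]
grip_width: 0.0353
```

{"fn": "send_rows", "kwargs": {"increments": [[[0.01,0.06,0,0,0,0]]]}}

```text
clock: 5.05
eef_pos: [0.5416, -0.0457, 0.089]
tool_rot: [0.594, 0.804, -0.0, 0.0]
ft_force: [-1.2, -1.2, 0.3]
grip_width: 0.0351
```

{"fn": "send_rows", "kwargs": {"increments": [[[0.01,0.04,0,0,0,0]]]}}

```text
clock: 5.18
eef_pos: [0.5435, -0.0444, 0.0889]
tool_rot: [0.594, 0.805, -0.0, 0.0]
ft_force: [-1.1, -1.9, -0.3]
grip_width: 0.0354
```

{"fn": "send_rows", "kwargs": {"increments": [[[0.01,0.03,0,0,0,0]]]}}

```text
clock: 5.3
eef_pos: [0.5443, -0.0439, 0.0888]
tool_rot: [0.594, 0.805, -0.001, -0.0]
ft_force: [-1.7, -4.7, 2.7]
grip_width: 0.0351
```

{"fn": "send_rows", "kwargs": {"increments": [[[0.01,0.03,0,0,0,0]]]}}

```text
clock: 5.42
eef_pos: [0.5444, -0.0438, 0.0887]
tool_rot: [0.594, 0.805, -0.002, -0.0]
ft_force: [-6.5, -7.1, 4.1]
grip_width: 0.0351
```

{"fn": "send_rows", "kwargs": {"increments": [[[0.01,0.03,0,0,0,0]]]}}

```text
clock: 5.55
eef_pos: [0.5445, -0.0438, 0.0886]
tool_rot: [0.594, 0.804, -0.004, -0.001]
ft_force: [-9.2, -9.2, 6.9]
grip_width: 0.035
```

The force rises with the TCP held still, so the latch is at its stop. I'll back off inside the gap and rise.

{"fn": "send_rows", "kwargs": {"increments": [[[-0.02,-0.09,0,0,0,0],[0,-0.08,0,0,0,0],[0,0,0,0,0,0]]]}}

```text
clock: 5.92
eef_pos: [0.5395, -0.0448, 0.0889]
tool_rot: [0.593, 0.805, 0.0, 0.0]
ft_force: [0.6, 0.1, 0.4]
grip_width: 0.0348
```

{"fn": "send_rows", "kwargs": {"increments": [[[0,0,-0.3,0,0,0],[0,0,-0.5,0,0,0],[0,0,-0.7,0,0,0],[0,0,-0.7,0,0,0],[0,0,-0.7,0,0,0],[0,0,-0.6,0,0,0],[0,0,0,0,0,0]]]}}

```text
clock: 6.8
eef_pos: [0.5414, -0.0451, 0.2678]
tool_rot: [0.593, 0.805, 0.002, 0.003]
ft_force: [0.4, 0.9, -0.2]
grip_width: 0.0351
```

```bash
python3 -c "
from plan import *
c=camera('side');np.savez('side4.npz',**c);cv2.imwrite('pics/s4.png',cv2.resize(c['color'][150:290,220:370,::-1],None,fx=4,fy=4,interpolation=cv2.INTER_CUBIC))
W=cloud(c);hsv=cv2.cvtColor(c['color'],cv2.COLOR_RGB2HSV);x,y,z=np.moveaxis(W,-1,0)
m=((hsv[...,0]<8)|(hsv[...,0]>172))&(hsv[...,1]>150)&(hsv[...,2]>50)&(x<.6)&(z>.05)&(z<.13)
print(np.median(W[m],0),W[m].min(0),W[m].max(0))
print('expect open knob px',proj(c,[(.5334,-.0497,.119),(.5334,-.0497,.066)]),np.argwhere(m).mean(0)[::-1],np.argwhere(m).min(0),np.argwhere(m).max(0))
plan([((.547,.0615,.26),91.5,5)])
"
```

```text
[ 0.53453718 -0.04205889  0.10116532] [ 0.52783635 -0.05360942  0.07172633] [ 0.54367513 -0.03555566  0.11949192]
expect open knob px [[284.57581988 212.97641485]
 [284.23525172 225.93324179]] [283.67241379 219.22413793] [213 281] [226 286]
[0.4, 0.15, 0.02, 0.0, 0.0, 0.31],
[0.41, 0.13, 0.02, 0.0, 0.0, 0.31],
[0.41, 0.11, 0.02, 0.0, 0.0, 0.31],
[0.42, 0.08, 0.02, 0.0, 0.0, 0.31],
[0.42, 0.06, 0.02, 0.0, 0.0, 0.31],
--
```

View pics/s4.png

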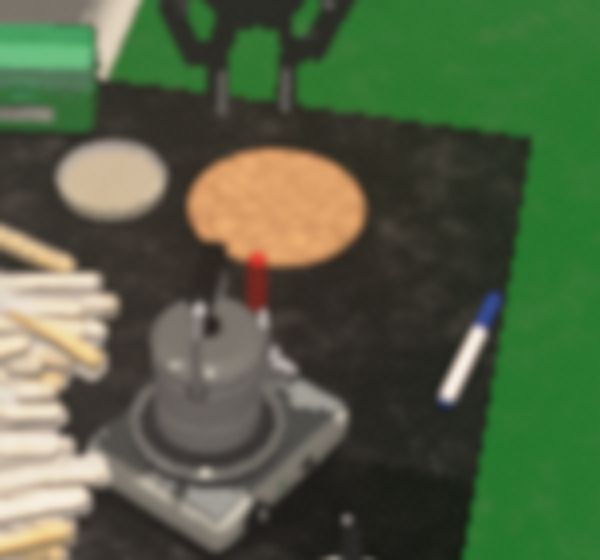

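The latch is fully open. The knob is at crop (257,285), full-image (284,219), which matches the predicted open position. Now to the handle.

{"fn": "send_rows", "kwargs": {"increments": [[[0.4,0.15,0.02,0,0,0.31],[0.41,0.13,0.02,0,0,0.31],[0.41,0.11,0.02,0,0,0.31],[0.42,0.08,0.02,0,0,0.31],[0.42,0.06,0.02,0,0,0.31],[0,0,0,0,0,0],[0,0,0,0,0,0]]], "grip": 0.38}}

```text
clock: 7.72
eef_pos: [0.5454, 0.0609, 0.2581]
tool_rot: [0.696, 0.718, -0.001, -0.0]
ft_force: [0.3, 1.8, 0.1]
grip_width: 0.0529
```

```bash
python3 -c "
from plan import *
print(get_obs()['eef_pos'])
plan([((.5473,.0613,.215),91.5,2),((.5473,.0613,.183),91.5,3)])
c=camera('side');cv2.imwrite('pics/s5.png',cv2.resize(c['color'][130:290,200:370,::-1],None,fx=4,fy=3.7,interpolation=cv2.INTER_CUBIC))
"
```

```text
[0.54535172 0.06094264 0.25805302]
[0.0, 0.02, 0.43, -0.0, 0.0, 0.01],
[0.0, 0.02, 0.43, -0.0, 0.0, 0.01],
--
[0.0, 0.0, 0.21, 0.0, 0.0, 0.0],
[0.0, 0.0, 0.21, 0.0, 0.0, 0.0],
[0.0, 0.0, 0.21, 0.0, 0.0, 0.0],
--
```

View pics/s5.png

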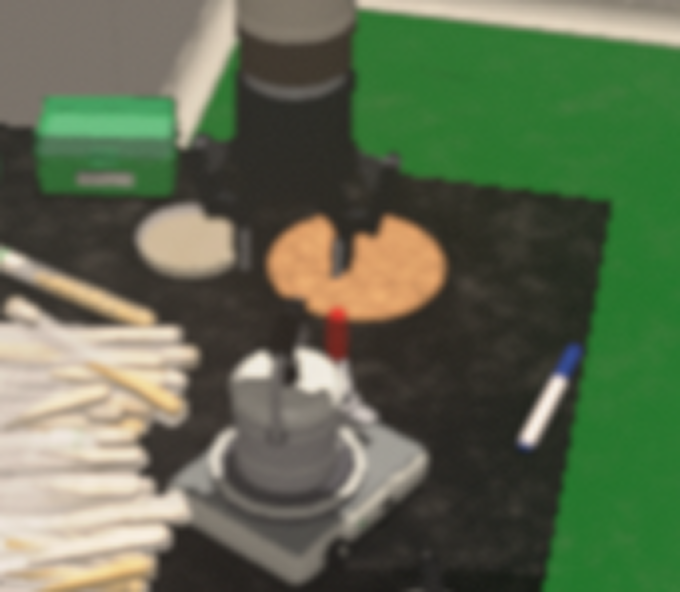

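The fingers straddle the bar: the pads are at crop (242,245) and (343,255), with the bar around x≈288 between them. Descending.

{"fn": "send_rows", "kwargs": {"increments": [[[0,0.02,0.43,0,0,0.01],[0,0.02,0.43,0,0,0.01],[0,0,0.21,0,0,0],[0,0,0.21,0,0,0],[0,0,0.21,0,0,0],[0,0,0,0,0,0]]]}}

```text
clock: 8.52
eef_pos: [0.5473, 0.0613, 0.1836]
tool_rot: [0.698, 0.716, -0.001, -0.0]
ft_force: [0.1, -0.1, 0.4]
grip_width: 0.0529
```

{"fn": "send_rows", "kwargs": {"increments": [[[0,0,0,0,0,0],[0,0,0,0,0,0],[0,0,0,0,0,0],[0,0,0,0,0,0],[0,0,0,0,0,0]]], "grip": 1}}

```text
clock: 9.15
eef_pos: [0.5486, 0.0615, 0.1851]
tool_rot: [0.698, 0.716, 0.001, 0.001]
ft_force: [2.8, -0.4, 3.0]
grip_width: 0.0171
```

{"fn": "send_rows", "kwargs": {"increments": [[[0,0,-0.05,0,0,0],[0,0,-0.1,0,0,0],[0,0,-0.15,0,0,0],[0,0,-0.2,0,0,0],[0,0,0,0,0,0]]]}}

```text
clock: 9.78
eef_pos: [0.5486, 0.0615, 0.2107]
tool_rot: [0.698, 0.716, 0.001, 0.001]
ft_force: [0.2, 0.7, -6.9]
grip_width: 0.017
```

```bash
python3 -c "
from plan import *
print(get_obs())
c=camera('side');cv2.imwrite('pics/s6.png',cv2.resize(c['color'][130:290,200:370,::-1],None,fx=4,fy=3.7,interpolation=cv2.INTER_CUBIC))
plan([((.548,.0615,.297),91.2,4)])
"
```

```text
{'clock': 9.775, 'joint_pos': array([1.11599301e-01, 3.54882473e-01, 8.74726551e-02, 1.30082897e+00,
       6.73225142e-05, 1.65596164e+00]), 'joint_vel': array([-0.00094199,  0.00866932, -0.02143872, -0.01342729, -0.00066591,
       -0.00052201]), 'tau': array([ 4.43955578e-03, -4.60610890e+01,  2.73985183e+01,  2.75341691e-01,
        1.66180485e-02, -3.10551313e-04]), 'eef_pos': array([0.548594  , 0.06149816, 0.21065686]), 'tool_rot': array([0.69769886, 0.71639002, 0.00101002, 0.00078501]), 'ft_force': array([ 0.19276944,  0.69936442, -6.93710847]), 'ft_torque': array([ 0.03020067, -0.01332527, -0.02980547]), 'grip_width': 0.016952706650357394}
[0.0, -0.0, -0.43, 0.0, -0.0, 0.01],
[0.0, -0.0, -0.43, 0.0, -0.0, 0.01],
[0.0, -0.0, -0.43, 0.0, -0.0, 0.01],
[0.0, -0.0, -0.43, 0.0, -0.0, 0.01],
--
```

View pics/s6.png

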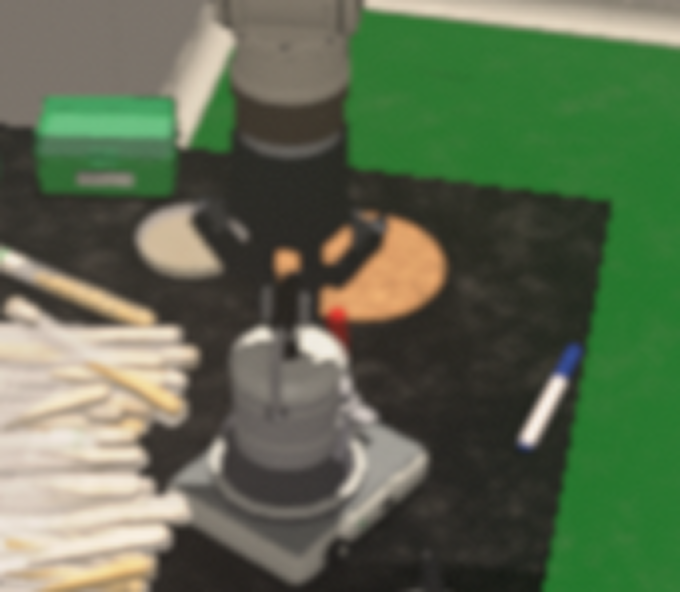

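The canister is lifted about 26 mm, carries 6.9 N and hangs upright. I'll raise it further and carry it to the mat.

{"fn": "send_rows", "kwargs": {"increments": [[[0,0,-0.35,0,0,0.01],[0,0,-0.45,0,0,0.01],[0,0,-0.45,0,0,0.01],[0,0,-0.35,0,0,0.01],[0,0,-0.1,0,0,0],[0,0,0,0,0,0]]]}}

```text
clock: 10.58
eef_pos: [0.5477, 0.0614, 0.294]
tool_rot: [0.7, 0.714, -0.0, -0.0]
ft_force: [-0.1, -0.5, -8.2]
grip_width: 0.0172
```

```bash
python3 -c "
from plan import *
print(get_obs()['eef_pos'],get_obs()['ft_force'])
plan([((.5553,-.2385,.296),91.2,16)])
"
```

```text
[0.5476843  0.06136803 0.29398445] [-0.12044751 -0.53531324 -8.17479668]
[-0.37, 0.0, -0.0, -0.0, 0.0, -0.0],
[-0.37, 0.0, -0.0, -0.0, 0.0, -0.0],
[-0.37, 0.0, -0.0, -0.0, 0.0, -0.0],
[-0.37, 0.0, -0.0, -0.0, 0.0, -0.0],
[-0.37, 0.0, -0.0, -0.0, 0.0, -0.0],
[-0.37, 0.0, -0.0, -0.0, 0.0, -0.0],
[-0.37, 0.0, -0.0, -0.0, 0.0, -0.0],
[-0.37, 0.0, -0.0, -0.0, 0.0, -0.0],
[-0.37, 0.0, -0.0, -0.0, 0.0, -0.0],
[-0.37, 0.0, -0.0, -0.0, 0.0, -0.0],
[-0.37, 0.0, -0.0, -0.0, 0.0, -0.0],
[-0.37, 0.0, -0.0, -0.0, 0.0, -0.0],
[-0.37, 0.0, -0.0, -0.0, 0.0, -0.0],
[-0.37, 0.0, -0.0, -0.0, 0.0, -0.0],
[-0.37, 0.0, -0.0, -0.0, 0.0, -0.0],
[-0.37, 0.0, -0.0, -0.0, 0.0, -0.0],
--
```

{"fn": "send_rows", "kwargs": {"increments": [[[-0.05,0,0,0,0,0],[-0.1,0,0,0,0,0],[-0.16,0,0,0,0,0],[-0.22,0,0,0,0,0],[-0.27,0,0,0,0,0],[-0.3,0,0,0,0,0],[-0.3,0,0,0,0,0],[-0.3,0,0,0,0,0]]]}}

```text
clock: 11.58
eef_pos: [0.5494, -0.0249, 0.2944]
tool_rot: [0.7, 0.714, 0.0, 0.0]
ft_force: [-0.3, -0.7, -6.9]
grip_width: 0.0169
```

{"fn": "send_rows", "kwargs": {"increments": [[[-0.3,0,0,0,0,0],[-0.3,0,0,0,0,0],[-0.3,0,0,0,0,0],[-0.3,0,0,0,0,0],[-0.3,0,0,0,0,0],[-0.3,0,0,0,0,0],[-0.3,0,0,0,0,0],[-0.3,0,0,0,0,0]]]}}

```text
clock: 12.58
eef_pos: [0.5518, -0.1445, 0.2943]
tool_rot: [0.7, 0.714, 0.0, -0.0]
ft_force: [0.3, 0.5, -6.7]
grip_width: 0.017
```

{"fn": "send_rows", "kwargs": {"increments": [[[-0.3,0,0,0,0,0],[-0.3,0,0,0,0,0],[-0.3,0,0,0,0,0],[-0.3,0,0,0,0,0],[-0.25,0,0,0,0,0],[-0.2,0,0,0,0,0],[-0.15,0,0,0,0,0],[-0.1,0,0,0,0,0]]]}}

```text
clock: 13.58
eef_pos: [0.5537, -0.2389, 0.2943]
tool_rot: [0.7, 0.714, 0.0, -0.0]
ft_force: [-0.1, 0.2, -5.9]
grip_width: 0.0167
```

{"fn": "send_rows", "kwargs": {"increments": [[[0,0,0,0,0,0],[0,0,0,0,0,0]]]}}

```text
clock: 13.82
eef_pos: [0.5536, -0.2382, 0.2943]
tool_rot: [0.7, 0.714, 0.0, -0.0]
ft_force: [-0.1, -0.3, -6.2]
grip_width: 0.017
```

```bash
python3 -c "
from plan import *
o=get_obs();print(o['eef_pos'],o['tool_rot'],o['ft_force'])
c=camera('side');cv2.imwrite('pics/s7.png',cv2.resize(c['color'][100:290,200:370,::-1],None,fx=4,fy=3.1,interpolation=cv2.INTER_CUBIC))
plan([((.5553,-.2385,.17),91.2,6),((.5553,-.2385,.145),91.2,4)])
"
```

```text
[ 0.55364178 -0.23815901  0.29434126] [ 7.00033819e-01  7.14109673e-01  1.16413823e-04 -1.15414520e-04] [-0.14491104 -0.30839946 -6.19270004]
[-0.0, 0.01, 0.41, 0.0, -0.0, -0.0],
[-0.0, 0.01, 0.41, 0.0, -0.0, -0.0],
[-0.0, 0.01, 0.41, 0.0, -0.0, -0.0],
[-0.0, 0.01, 0.41, 0.0, -0.0, -0.0],
[-0.0, 0.01, 0.41, 0.0, -0.0, -0.0],
[-0.0, 0.01, 0.41, 0.0, -0.0, -0.0],
--
[0.0, 0.0, 0.13, 0.0, 0.0, 0.0],
[0.0, 0.0, 0.13, 0.0, 0.0, 0.0],
[0.0, 0.0, 0.13, 0.0, 0.0, 0.0],
[0.0, 0.0, 0.13, 0.0, 0.0, 0.0],
--
```

View pics/s7.png

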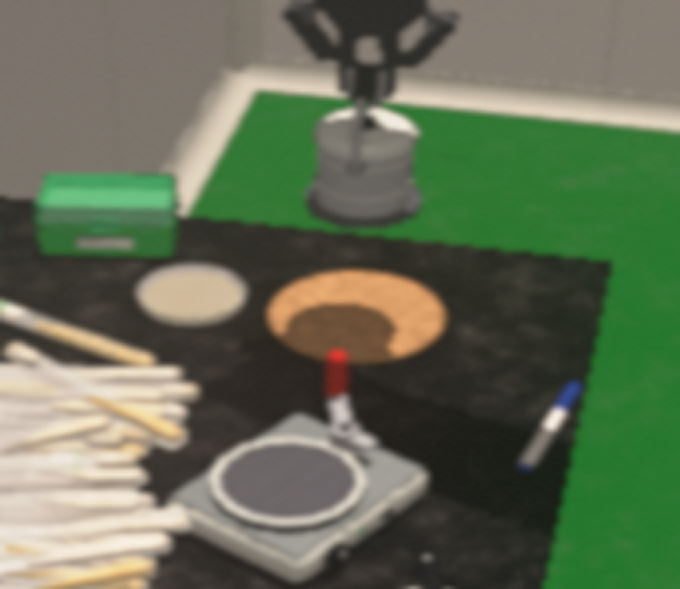

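The canister hangs upright at crop (365,165) over the mat, the stand is empty, and the latch is still open with the knob at (338,370). Lowering.

{"fn": "send_rows", "kwargs": {"increments": [[[0,0.01,0.2,0,0,0],[0,0.01,0.4,0,0,0],[0,0.01,0.5,0,0,0],[0,0.01,0.5,0,0,0],[0,0,0.4,0,0,0],[0,0,0.3,0,0,0],[0,0,0.2,0,0,0],[0,0,0.1,0,0,0]]]}}

```text
clock: 14.88
eef_pos: [0.5556, -0.2385, 0.1639]
tool_rot: [0.7, 0.714, -0.0, -0.0]
ft_force: [-0.3, 0.0, -6.5]
grip_width: 0.0171
```

{"fn": "send_rows", "kwargs": {"increments": [[[0,0,0.08,0,0,0],[0,0,0.08,0,0,0],[0,0,0.08,0,0,0],[0,0,0,0,0,0]]]}}

```text
clock: 15.38
eef_pos: [0.5553, -0.2384, 0.152]
tool_rot: [0.7, 0.714, -0.0, -0.0]
ft_force: [-0.2, 0.9, -6.9]
grip_width: 0.0166
```

```bash
python3 -c "
from plan import *
o=get_obs();print(o['eef_pos'],o['ft_force'])
c=camera('side');cv2.imwrite('pics/s8.png',cv2.resize(c['color'][130:290,200:370,::-1],None,fx=4,fy=3.7,interpolation=cv2.INTER_CUBIC))
"
```

```text
[ 0.55534896 -0.23840982  0.1519729 ] [-0.23573501  0.92745032 -6.89757223]
```

View pics/s8.png

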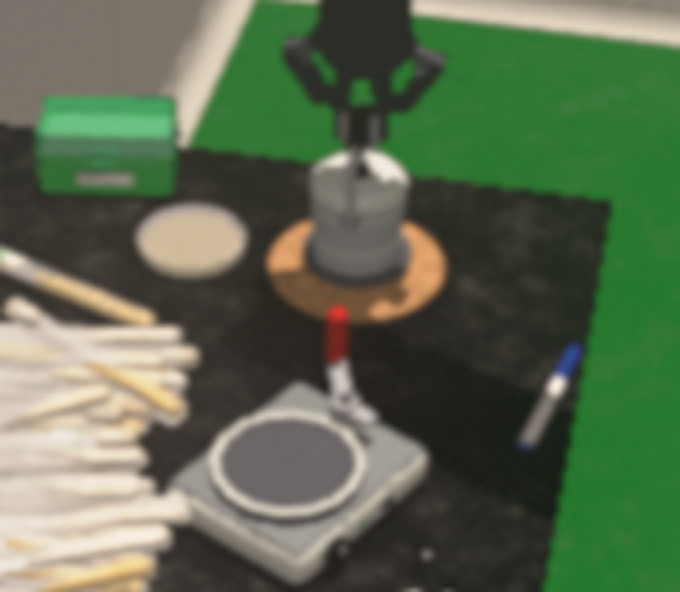

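The canister is centred over the mat, about 10 mm up. I'll take slow steps to contact.

{"fn": "send_rows", "kwargs": {"increments": [[[0,0,0.05,0,0,0],[0,0,0.04,0,0,0],[0,0,0.03,0,0,0],[0,0,0.02,0,0,0]]]}}

```text
clock: 15.92
eef_pos: [0.5556, -0.2385, 0.1451]
tool_rot: [0.7, 0.714, -0.0, -0.0]
ft_force: [0.6, -0.3, -6.8]
grip_width: 0.0172
```

{"fn": "send_rows", "kwargs": {"increments": [[[0,0,0.02,0,0,0],[0,0,0.02,0,0,0]]]}}

```text
clock: 16.18
eef_pos: [0.5556, -0.2385, 0.1433]
tool_rot: [0.7, 0.714, -0.0, 0.0]
ft_force: [-0.8, 0.3, -5.8]
grip_width: 0.017
```

{"fn": "send_rows", "kwargs": {"increments": [[[0,0,0.02,0,0,0],[0,0,0.02,0,0,0]]]}}

```text
clock: 16.42
eef_pos: [0.5556, -0.2385, 0.1413]
tool_rot: [0.7, 0.714, 0.0, 0.0]
ft_force: [0.5, -0.4, -5.8]
grip_width: 0.0172
```

{"fn": "send_rows", "kwargs": {"increments": [[[0,0,0.02,0,0,0],[0,0,0,0,0,0]]]}}

```text
clock: 16.68
eef_pos: [0.5557, -0.2386, 0.1411]
tool_rot: [0.7, 0.714, 0.0, 0.0]
ft_force: [-2.3, 0.5, -2.3]
grip_width: 0.0168
```

{"fn": "send_rows", "kwargs": {"increments": [[[0,0,0.02,0,0,0],[0,0,0,0,0,0]]]}}

```text
clock: 16.92
eef_pos: [0.5558, -0.2386, 0.141]
tool_rot: [0.7, 0.714, 0.0, 0.001]
ft_force: [-3.5, 1.2, 5.6]
grip_width: 0.0169
```

The canister is on the mat; the force changed sign. Releasing part-way, then rising.

{"fn": "send_rows", "kwargs": {"increments": [[[0,0,0,0,0,0],[0,0,0,0,0,0],[0,0,0,0,0,0],[0,0,0,0,0,0]]], "grip": 0.38}}

```text
clock: 17.42
eef_pos: [0.5558, -0.2386, 0.1392]
tool_rot: [0.7, 0.714, 0.0, 0.0]
ft_force: [0.6, 0.5, -0.6]
grip_width: 0.0532
```

{"fn": "send_rows", "kwargs": {"increments": [[[0,0,-0.2,0,0,0],[0,0,-0.4,0,0,0],[0,0,-0.6,0,0,0],[0,0,-0.8,0,0,0],[0,0,-0.8,0,0,0],[0,0,-0.2,0,0,0],[0,0,0,0,0,0]]]}}

```text
clock: 18.3
eef_pos: [0.556, -0.2387, 0.29]
tool_rot: [0.7, 0.714, 0.0, 0.001]
ft_force: [-0.2, -0.3, 0.2]
grip_width: 0.0527
```

{"fn": "send_rows", "kwargs": {"increments": [[[0,-0.6,0,0,0,0],[0,-0.8,0,0,0,0],[0,-0.8,0,0,0,0],[0,-0.8,0,0,0,0],[0,-0.8,0,0,0,0],[0,-0.4,0,0,0,0],[0,0,0,0,0,0]]]}}

```text
clock: 19.18
eef_pos: [0.3448, -0.2425, 0.2888]
tool_rot: [0.701, 0.713, 0.0, -0.0]
ft_force: [2.0, 0.6, 0.1]
grip_width: 0.0528
```

```bash
python3 - <<'E'
from plan import *
print(get_obs()['eef_pos'],get_obs()['clock'])
s=camera('side');t=camera('top')
cv2.imwrite('pics/s9.png',cv2.resize(s['color'][130:290,200:370,::-1],None,fx=4,fy=3.7,interpolation=cv2.INTER_CUBIC))
cv2.imwrite('pics/t9.png',t['color'][:,:,::-1])
t0=load('top0.npz')
W=cloud(t);x,y,z=np.moveaxis(W,-1,0);hsv=cv2.cvtColor(t['color'],cv2.COLOR_RGB2HSV)
r=(abs(x-.555)<.1)&(abs(y+.2385)<.1)
for a,b in((.09,.106),(.145,.17)):
    Q=W[r&(z>a)&(z<b)]
    if len(Q): print(a,len(Q),np.median(Q,0),cv2.minAreaRect(Q[:,:2].astype(np.float32)))
m=((hsv[...,0]<8)|(hsv[...,0]>172))&(hsv[...,1]>150)&(x<.6)&(z>.05)&(z<.13);print('knob',m.sum(),np.median(W[m],0) if m.any() else 0)
E
```

```text
[ 0.34476881 -0.24246369  0.28875129] 19.175
0.09 698 [ 0.54703982 -0.23468746  0.10044811] ((0.5560551285743713, -0.23789997398853302), (0.07894156128168106, 0.0791211724281311), 45.734561920166016)
0.145 259 [ 0.55572199 -0.23584755  0.15819805] ((0.5556579232215881, -0.23828601837158203), (0.08315148204565048, 0.017910242080688477), 88.67961883544922)
knob 50 [ 0.53346757 -0.04965736  0.11645084]
```

View pics/s9.png

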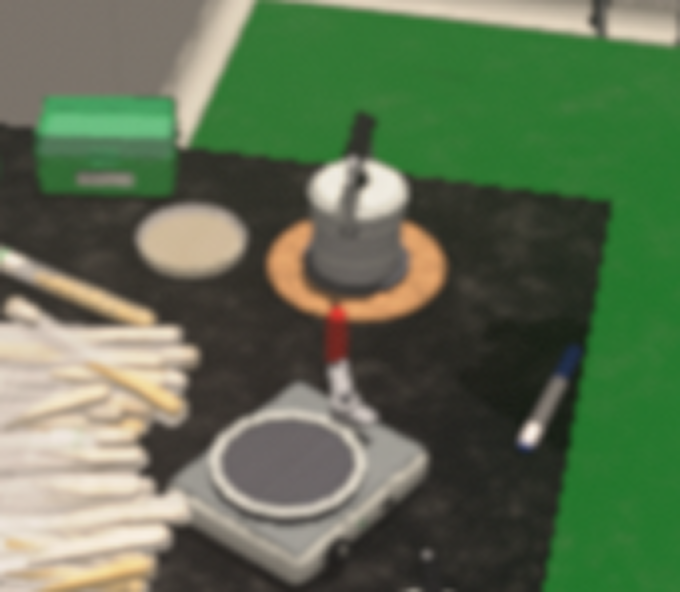

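View pics/t9.png

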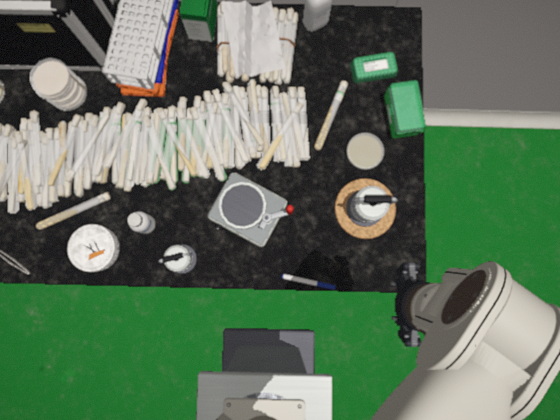

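The canister stands upright, centred on the mat at (556,-238) mm against the mat's (556,-239). The knob reads (0.5335,-0.0497), exactly the computed open position. The bottle, dish and marker look untouched.

```bash
python3 -c "
from workcell import *
print(job_done())"
```

```text
the job is handed in; nothing more can be done
None
```

The job is done and handed in at about 19 s, against the 51 s limit. I swung the latch open until it hit its stop (about 15 N of push). Then I lifted the larger canister straight up by its handle and set it down on the cork mat.

The last checks, from pictures taken just before hand-in:
- **Latch:** the knob sits at (0.533, -0.050) m, which is the position I had worked out for fully open. It stayed there through the lift.
- **Canister:** it stands upright, about 1 mm from the mat's centre, with roughly 27 mm of mat showing all round. Contact force at set-down was about 6 N. It looked upright in the pictures during the carry.
- **Bottle, dish and marker:** all three are in the same places in the top picture as at the start; I compared these by eye, not by measurement.
- **Robot:** the gripper is open, lifted clear and touching nothing.

No check failed. The two cameras differed by a few millimetres on the handle and mat, so I relied mainly on the top camera.

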